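Slide the stray tea tins in with their like

TASK

Two steel tea tins, one round and one square, have been left out in the middle of the shelf. Slide each of them along the shelf, without lifting it or tipping it over, into the open-ended wooden tray that already holds a tin of the same shape, until it is fully inside. The two tins that are already in the trays stay in their trays, and the mug, the sugar canister and the tea strainer stay where they are.

Things in the scene. Friction and masses are not known exactly. Their poses are not given: they have to be found in the camera images.
- round_tin: the stray round stainless steel tea tin with a flat lid, standing upright: a cylinder 72 mm in diameter and 58 mm high, about 0.25 kg. Origin: centre of its underside, z up. Starts out in the middle of the shelf, between the trays
- square_tin: the stray square stainless steel tea tin with a flat lid, standing upright: 72 x 72 mm and 58 mm high, about 0.25 kg. Origin: centre of its underside, x and y square to its sides, z up. Starts out in the middle of the shelf, between the trays, at any yaw
- round_kept: a second, identical round stainless steel tea tin with a flat lid, standing upright: a cylinder 72 mm in diameter and 58 mm high, about 0.25 kg. Origin: centre of its underside, z up. Already stands near the back of one of the trays
- square_kept: a second, identical square stainless steel tea tin with a flat lid, standing upright: 72 x 72 mm and 58 mm high, about 0.25 kg. Origin: centre of its underside, x and y square to its sides, z up. Already stands near the back of the other tray
- tray_left: fixed three-sided wooden tray, left (y > 0), no floor: walls 45 mm high, 8 mm thick; the end facing the middle of the shelf is open. Inside 190 deep, 128 mm wide. Holds a tin near its back; which shape varies. Origin: on the shelf, on the tray's centre line; +x points from the open end (x = -0.100) to the back wall's inner face (x = +0.090); side walls' inner faces at y = +-0.064; z up
- tray_right: fixed three-sided wooden tray, right (y < 0), no floor: walls 45 mm high, 8 mm thick; the end facing the middle of the shelf is open. Inside 190 deep, 128 mm wide. Holds a tin near its back; which shape varies. Origin: on the shelf, on the tray's centre line; +x points from the open end (x = -0.100) to the back wall's inner face (x = +0.090); side walls' inner faces at y = +-0.064; z up
- mug: teal enamel mug, 80 mm in diameter and 88 mm high, on a fixed dark wooden coaster (100 mm across, 8 mm thick) at the far side of the shelf; bystander. Origin: centre of its underside
- canister: clear acrylic sugar canister with a white twist cap, 88 mm in diameter and 110 mm high, at the far side of the shelf; bystander. Origin: centre of its underside
- strainer: stainless steel tea strainer, bowl 72 mm across and 28 mm high with a thin handle reaching 123 mm from the bowl's centre along +y, at the far side of the shelf; bystander. Origin: under the bowl's centre

How it is judged:
By the outcome, as a careful person would: the job done as asked, in the order asked, and still so for the second after the job is handed in, with the robot touching nothing.
It also fails if it takes over 59 s, if anything falls off the work surface, if the arm or the gripper's body presses on something with over 40 N, if the wrist force passes 120 N, or if a joint passes its speed limit or range.

ROBOT

A 6-joint arm with a two-finger parallel gripper is mounted at the origin on the work surface. World frame = base frame: x ahead of the robot, y to its left, z up, the work surface at z = 0. Lengths are in m, angles in rad, forces in N, time in s.
With the tool pointing down it reaches from about 0.325 to 0.775 m from the base axis. Payload 5.5 kg.
Tool frame: the origin (TCP) lies midway between the tips of the shut fingers; the grasp point (between the pads) lies 19 mm behind it; z points along the fingers, y is the direction in which the jaws open and shut (so a half turn about z gives the same grasp; the last joint's range is limited). The gripper opens to 85 mm and grips with 20 to 120 N. Pads are 22 mm wide; open, the fingers measure 114 mm over their backs; the gripper's body (76 mm by 85 mm) begins 54 mm behind the grasp point. The pads swing forward as they close: fully open they stand 13 mm farther back than shut.
Start: joints at [-1.162, 0.091, 1.231, -0, 1.82, -0.057], TCP at [0.269, -0.536, 0.231] pointing down, gripper open.
Joint ranges: [-2.87, 2.87], [-0.86, 2.18], [0.17, 2.46], [-1.51, 4.65], [0.06, 2.69], [-2.65, 2.65]. Speed limits (rad/s): [2.57, 2.57, 3.01, 3.14, 3.14, 3.14].

INTERFACE

Orientations are given as a unit quaternion [x, y, z, w].
In Python, from plant import manip gives the robot as it stands.
- The arm moves only by the tool step_arm, never from a script. Its argument "plan" is text: rows parted by semicolons, each of 5 numbers parted by spaces: the shift along the tool's x, y, z in cm, then the turn about the tool's z in rad, then the gripper's target within -1 to 1 (shut at 1, half-way at 0, fully open at -1). A call has 1 to 20 rows; each row is the pose to reach, as a shift and turn from the pose commanded when the call began, along the tool's axes at that moment; what a row does not reach only later rows make up. A row lasts 1/10 s, in which the tool goes at most 50 mm and 8.59 degrees, less where a joint would pass 70% of its speed; a pose out of reach is approached as far as the arm can. A call with a gripper value outside its range is refused whole. The fingers move at their own pace and stop on an object; "grip_force" is the grip in N (left out, the last holds). Time passes only in rows, so rows that repeat a pose let the fingers close. It gives the time, the measured TCP pose, the force and the opening at its end, in the units of the state.
- manip.observe(): the state, without advancing time (a new reading comes with each control period).
- manip.camera(name): name is "scene" or "top" or "wrist"; returns the picture (420x560x3 uint8, red, green, blue); there is no depth.
- manip.get_calibration(name): a dict with "fx", "fy", "cx", "cy" (pixels), "rvec" (rotation vector, rad) and "tvec" (3), from world to camera coordinates, as OpenCV has them. Camera axes: x right, y down, z forward; pixel columns grow to the right and rows downward; lengths in m; the calibration is good to about 2 mm. The wrist camera is an equidistant fisheye: a pixel r from the principal point sees the ray r / f radians off the axis. A picture is of the moment at which its call begins: read the wrist's pose just before it. get_calibration takes no time and is no camera call; for the wrist camera it gives the pose at the moment of the call.
- manip.job_done(): hands the job in, once; it reports no verdict.
Trained networks look in the newest picture that a camera, given by its name, has taken for a name from the list of things; names that differ only in an ending like _2 or _b are one class to them, and where a whole thing is asked for, a point or a joint stands for the part that bears it (a point fixed in the world has none). Each returns a list of dicts, best first, with "confidence" (0 to 1); they miss things now and then, are a little off and sometimes report something else, mostly with a low value. They report only what shows in the picture. A call takes as long as a camera call.
- manip.find_in(target, camera): "point" ([column, row] in pixels, amid what is visible of it).
- manip.silhouettes(target, camera): "region" (420x560 bool, what is visible of it) and "point" ([column, row] in pixels, amid what is visible of it).
- manip.landmark_of(target, camera): "point" ([column, row] in pixels: a listed point, or the origin of a listed thing).
The state is a dict: "time_s": time; "joints": joint angles; "dq": joint speeds; "joint_torque": joint torques, N m; "tool_pos": TCP position; "orientation": TCP orientation; "contact_force": force on the tool from outside, world axes, zero at the start; "ft_torque": the same for the moment, N m; "width": finger opening in m.
Only numpy, scipy, OpenCV 4.12 (cv2) and the standard library are available. Lean on these libraries where they do the work, as an engineer would, in place of code of your own. Each camera call takes 0.05 s, during which the arm holds its last target. There are 200 camera calls.

## Working session

There is one attempt and no reset: what is moved stays moved. The work goes in short steps, Python scripts to look and compute and a tool call to move; the robot and the scene stay as the last step left them, time stands still between calls to the robot, and variables do not carry over. Pictures are saved under pics/ and viewed, about 8 in all and at most 12, crops included, and the job is handed in when it is done.

Besides the shell and the picture viewer there is one more tool, called after "Emit:" as name(argument=value, ...), one argument or row to a line, values as JSON. step_arm: Moves the arm, as the interface text tells. Its arguments: {"type":"object","properties":{"plan":{"type":"string"},"grip_force":{"type":"number"}},"required":["plan"]}

```bash
mkdir -p pics; ls
cat > h.py <<'E'
import numpy as np, cv2
from plant import manip
from scipy.spatial.transform import Rotation as R
def cal(n):
    c=manip.get_calibration(n); return c,cv2.Rodrigues(np.array(c['rvec'],float))[0],np.array(c['tvec'],float).ravel()
def ray(n,p,C=None):
    c,Rm,t=C or cal(n)
    x=(p[0]-c['cx'])/c['fx'];y=(p[1]-c['cy'])/c['fy']
    if n=='wrist':
        r=np.hypot(x,y); s=np.sin(r)/r if r>1e-9 else 1; d=np.array([x*s,y*s,np.cos(r)])
    else: d=np.array([x,y,1.])
    return -Rm.T@t, Rm.T@d
def onz(n,p,z,C=None):
    o,d=ray(n,p,C); return o+d*(z-o[2])/d[2]
def proj(n,P):
    c,Rm,t=cal(n); q=np.atleast_2d(P)@Rm.T+t
    return np.c_[c['fx']*q[:,0]/q[:,2]+c['cx'],c['fy']*q[:,1]/q[:,2]+c['cy']]
def save(im,f): cv2.imwrite('pics/'+f,cv2.cvtColor(im,cv2.COLOR_RGB2BGR))
E
python3 - <<'E'
from h import *
s=manip.observe(); print(s['time_s'],s['tool_pos'],s['orientation'])
for n in('scene','top'):
    im=manip.camera(n); save(im,n+'0.png')
    c,Rm,t=cal(n); print(n,c['fx'],c['cx'],c['cy'],-Rm.T@t, Rm.T[:,2])
    for k in ['round_tin','square_tin','tray_left','tray_right','mug','canister','strainer']:
        for d in manip.landmark_of(k,n)[:3]: print(n,k,np.round(d['point']),round(d['confidence'],2),np.round(onz(n,d['point'],0)[:2],3))
E
```

```text
pics
0.0 [ 0.26936362 -0.53580741  0.23010865] [ 9.73003105e-01  2.30789779e-01 -1.75788105e-04 -1.00249178e-03]
scene 438.20245184362557 281.93494483290056 207.14002907775844 [ 1.39773508 -0.11105332  0.52623219] [-0.84182639  0.13454    -0.52271151]
scene round_tin [261. 188.] 0.76 [ 0.455 -0.015]
scene square_tin [281. 234.] 0.63 [0.657 0.007]
scene tray_left [393. 196.] 0.7 [0.528 0.299]
scene mug [404. 252.] 0.59 [0.747 0.241]
scene canister [154. 273.] 0.89 [ 0.751 -0.242]
scene strainer [246. 283.] 0.75 [ 0.801 -0.077]
top 531.8620082340975 280.8686562606666 210.91355424099072 [0.4471584  0.01740313 1.27330473] [ 0.1287534  -0.01507399 -0.99156207]
top round_tin [285. 276.] 0.89 [ 0.456 -0.01 ]
top square_tin [278. 194.] 0.91 [0.653 0.005]
top mug [178. 155.] 0.74 [0.753 0.247]
top canister [379. 153.] 0.56 [ 0.753 -0.245]
top strainer [314. 136.] 0.93 [ 0.798 -0.085]
top strainer [417. 229.] 0.64 [ 0.565 -0.33 ]
```

View pics/top0.png

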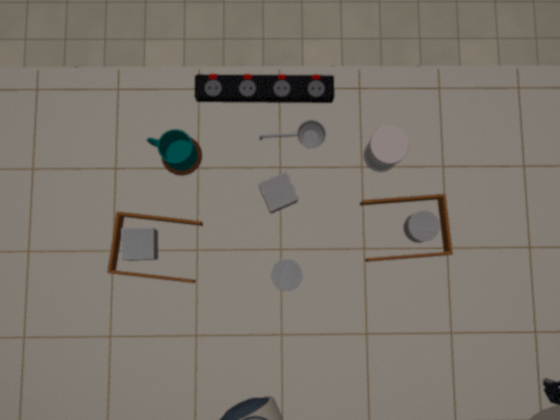

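View pics/scene0.png

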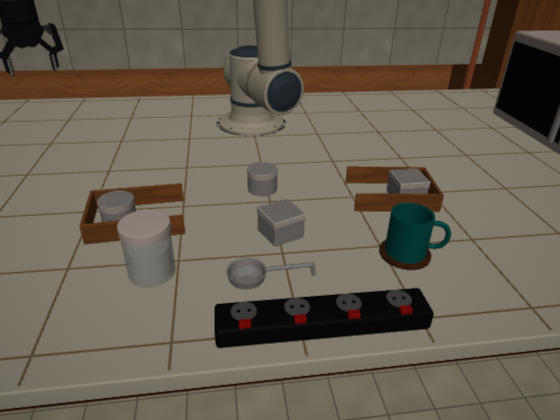

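Top view: the left tray (y>0) holds the square tin at about (140,244), and the right tray holds the round tin at (423,226). The stray round tin is at (287,275) and the stray square tin, rotated, at (279,192). The scene view agrees. So round goes to the right tray and square to the left. Next I'll fit the poses by matching projected models to the silhouettes.

```bash
cat > fit.py <<'E'
from h import *
from scipy.optimize import minimize
a=np.linspace(0,2*np.pi,48,endpoint=False)
RND=.036*np.c_[np.cos(a),np.sin(a)]; SQ=.036*np.array([[1,1],[-1,1],[-1,-1],[1,-1]])
B=lambda x0,x1,y0,y1:np.array([[x0,y0],[x1,y0],[x1,y1],[x0,y1]])
TRAY=[B(-.1,.098,.064,.072),B(-.1,.098,-.072,-.064),B(.09,.098,-.072,.072)]
def render(n,parts,h,p):
    m=np.zeros((420,560),np.uint8); c,s=np.cos(p[2]),np.sin(p[2])
    for q in parts:
        w=q@np.array([[c,s],[-s,c]])+p[:2]
        P=np.r_[np.c_[w,0*w[:,:1]],np.c_[w,0*w[:,:1]+h]]
        cv2.fillPoly(m,[cv2.convexHull(np.round(proj(n,P)*16).astype(np.int32))],255,cv2.LINE_AA,4)
    return m/255.
def fit(masks,parts,h,p0,rot=True):
    def f(v):
        p=np.r_[v,p0[2]] if not rot else v
        return sum(np.abs(render(n,parts,h,p)-m).sum()/m.sum() for n,m in masks.items())
    v0=np.array(p0 if rot else p0[:2],float); best=None
    for _ in range(2):
        S=np.vstack([v0]+[v0+d for d in np.diag([.012,.012,.15][:len(v0)])])
        r=minimize(f,v0,method='Nelder-Mead',options=dict(initial_simplex=S,xatol=2e-4,fatol=1e-4)); v0=r.x
    return v0,r.fun
E
python3 - <<'E'
from fit import *
ims={n:manip.camera(n) for n in('scene','top')}
g={'round_tin':{}, 'square_tin':{}}
for k in g:
  for n in ims:
    for d in manip.silhouettes(k,n):
        p=onz(n,d['point'],.04); print(k,n,np.round(d['point']),round(d['confidence'],2),d['region'].sum(),np.round(p[:2],3))
        if abs(p[1])<.12 and n not in g[k] and d['confidence']>.3: g[k][n]=d['region']
        if n=='top' and abs(p[1])>.2 and d['confidence']>.3:
            print('  kept',fit({n:d['region'].astype(float)},[RND if 'round' in k else SQ],.058,[p[0],p[1],0],True))
for k,p0 in(('round_tin',[.456,-.01,0]),('square_tin',[.653,.005,.3])):
    q=RND if k[0]=='r' else SQ
    for sel in (('top',),('scene',),('top','scene')):
        M={n:g[k][n].astype(float) for n in sel if n in g[k]}
        if M: print(k,sel,fit(M,[q],.058,p0,k[0]=='s'))
    if len(g[k])==2: # height from two views: free h
        from scipy.optimize import minimize_scalar
        M={n:m.astype(float) for n,m in g[k].items()}
        hs=[.045,.05,.054,.058,.062,.068]; print(' h:',[(h,round(fit(M,[q],h,p0,k[0]=='s')[1],3)) for h in hs])
hsv=cv2.cvtColor(ims['top'],cv2.COLOR_RGB2HSV)
br=((hsv[...,0]<20)&(hsv[...,1]>110)&(hsv[...,2]>40)).astype(float); br[:205,:]*=1
L=br.copy(); L[:,220:]=0; L[:205,130:]=0; L[:205,:]=0 if False else L[:205,:]
Rr=br.copy(); Rr[:,:350]=0; Rr[:185]=0; Rr[:,470:]=0; Rr[290:]=0
L[:207]=0; L[290:]=0
print(L.sum(),Rr.sum())
def w(n,p): return onz(n,p,.045)[:2]
for nm,m,op,bk in(('L',L,[(201,223),(194,281)],[(118,214),(110,271)]),('R',Rr,[(361,203),(367,260)],[(443,196),(449,252)])):
    o=np.mean([w('top',p) for p in op],0); b=np.mean([w('top',p) for p in bk],0); d=(b-o)/np.linalg.norm(b-o)
    p0=[*(o+.1*d),np.arctan2(d[1],d[0])]; print(nm,p0,fit({'top':m},TRAY,.045,p0))
E
```

```text
round_tin scene [263. 178.] 0.74 867 [ 0.479 -0.012]
round_tin top [285. 277.] 0.55 814 [ 0.455 -0.01 ]
square_tin scene [282. 224.] 0.77 1701 [0.679 0.005]
square_tin top [278. 194.] 0.71 1044 [0.647 0.004]
round_tin ('top',) (array([ 0.45952433, -0.01023554]), np.float64(0.06097220214867273))
round_tin ('scene',) (array([ 0.45766256, -0.01183033]), np.float64(0.18529072528665444))
round_tin ('top', 'scene') (array([ 0.45952068, -0.01039045]), np.float64(0.25104599446142295))
 h: [(0.045, np.float64(0.236)), (0.05, np.float64(0.193)), (0.054, np.float64(0.197)), (0.058, np.float64(0.251)), (0.062, np.float64(0.304)), (0.068, np.float64(0.399))]
square_tin ('top',) (array([0.65475621, 0.00616819, 0.39700408]), np.float64(0.09320862444594696))
square_tin ('scene',) (array([0.65213475, 0.00472866, 0.28567047]), np.float64(0.09833431314912795))
square_tin ('top', 'scene') (array([0.65247985, 0.00578856, 0.44415781]), np.float64(0.22749911657582006))Traceback (most recent call last):
  File "<stdin>", line 19, in <module>
  File "fit.py", line 21, in fit
    r=minimize(f,v0,method='Nelde
[... 323 characters left out ...]
s,h,p)-m).sum()/m.sum() for n,m in masks.items())
  File "fit.py", line 17, in <genexpr>
    return sum(np.abs(render(n,parts,h,p)-m).sum()/m.sum() for n,m in masks.items())
                      ~~~~~~^^^^^^^^^^^^^
  File "fit.py", line 12, in render
    cv2.fillPoly(m,[cv2.convexHull(np.round(proj(n,P)*16).astype(np.int32))],255,cv2.LINE_AA,4)
                                            ~~~~^^^^^
  File "h.py", line 16, in proj
    c,Rm,t=cal(n); q=np.atleast_2d(P)@Rm.T+t
           ~~~^^^
  File "h.py", line 5, in cal
    c=manip.get_calibration(n); return c,cv2.Rodrigues(np.array(c['rvec'],float))[0],np.array(c['tvec'],float).ravel()
ValueError: time passes only in moves, steps and waits
```

```bash
python3 - <<'E'
s=open('h.py').read()
s=s.replace("def cal(n):\n","_K={}\ndef cal(n):\n    if n!='wrist' and n in _K: return _K[n]\n").replace("c=manip.get_calibration(n); return c,","c=manip.get_calibration(n); _K[n]=c,").replace(".ravel()\ndef ray",".ravel(); return _K[n]\ndef ray")
open('h.py','w').write(s)
E
sed -n 1,8p h.py
cat > trays.py <<'E'
from fit import *
im=cv2.cvtColor(cv2.imread('pics/top0.png'),cv2.COLOR_BGR2RGB)
hsv=cv2.cvtColor(im,cv2.COLOR_RGB2HSV)
br=((hsv[...,0]<20)&(hsv[...,1]>100)&(hsv[...,2]>40)).astype(float)
L=br.copy(); L[:,220:]=0; L[:207]=0; L[290:]=0
Q=br.copy(); Q[:,:350]=0; Q[:185]=0; Q[:,470:]=0; Q[290:]=0
def w(p): return onz('top',p,.045)[:2]
for nm,m,op,bk in(('L',L,[(201,223),(194,281)],[(118,214),(110,271)]),('R',Q,[(361,203),(367,260)],[(443,196),(449,252)])):
    o=np.mean([w(p) for p in op],0); b=np.mean([w(p) for p in bk],0); d=(b-o)/np.linalg.norm(b-o)
    p0=[*(o+.1*d),np.arctan2(d[1],d[0])]; print(nm,np.round(p0,4),m.sum(),fit({'top':m},TRAY,.045,p0))
# tins in the picture: greyish pixels brighter/darker -> hand centres of lids
for nm,p in(('kept sq',(139,243)),('kept rd',(422,226))): print(nm,onz('top',p,.058)[:2])
s=manip.observe(); print(s['time_s'],R.from_quat(s['orientation']).as_matrix().round(3))
C=cal('wrist'); print(C[0]['fx'],C[0]['cx'],C[0]['cy'],-C[1].T@C[2],C[1].T[:,2])
E
python3 trays.py
```

```text
import numpy as np, cv2
from plant import manip
from scipy.spatial.transform import Rotation as R
_K={}
def cal(n):
    if n!='wrist' and n in _K: return _K[n]
    c=manip.get_calibration(n); _K[n]=c,cv2.Rodrigues(np.array(c['rvec'],float))[0],np.array(c['tvec'],float).ravel(); return _K[n]
def ray(n,p,C=None):
L [0.5258 0.2908 1.4478] 925.0 (array([0.52784397, 0.29337692, 1.45255971]), np.float64(0.6557541070482247))
R [ 0.5653 -0.2935 -1.4892] 974.0 (array([ 0.56812681, -0.29583316, -1.48603712]), np.float64(0.662431050448927))
kept sq [0.53414948 0.32293168]
kept rd [ 0.56699732 -0.32594583]
1.1 [[ 0.893  0.449 -0.   ]
 [ 0.449 -0.893 -0.   ]
 [-0.    -0.    -1.   ]]
325.19226210127806 280.3387823446773 210.22486834924365 [ 0.33207626 -0.50503716  0.37369429] [-0.24868767 -0.12421263 -0.9605861 ]
```

Right tray: centre about (.567,-.295), yaw -1.488. Left tray: centre about (.528,.292), yaw 1.451. I'll move over the round tin now, with the jaws across the right tray, and look from close up.

Emit:
step_arm(
  plan="10 -9.6 0.8 -0.15 -1;14 -13.4 1.2 -0.3 -1;18 -17 1.5 -0.45 -1;22 -21 2 -0.6 -1;26 -25 2.3 -0.75 -1;30 -29 2.6 -0.9 -1;34 -32.5 3 -1.04 -1;38 -36 3 -1.188 -1;40.6 -38.4 3 -1.188 -1;40.6 -38.4 3 -1.188 -1;40.6 -38.4 3 -1.188 -1;40.6 -38.4 3 -1.188 -1",
)

```text
time_s: 2.3
tool_pos: [0.4604, -0.0062, 0.201]
orientation: [0.675, 0.738, 0.001, -0.001]
contact_force: [-0.1, -0.3, 0.4]
width: 0.0854
```

```bash
cat > look.py <<'E'
import sys
from h import *
s=manip.observe(); C=cal('wrist'); im=manip.camera('wrist'); save(im,sys.argv[1])
print(s['time_s'],np.round(s['tool_pos'],4),np.round(R.from_quat(s['orientation']).as_matrix(),3).tolist(),s['width'],np.round(s['contact_force'],1))
for k in sys.argv[2:]:
    for d in manip.silhouettes(k,'wrist')[:3]:
        r=d['region']; c=cv2.findContours(r.astype(np.uint8),0,2)[0]; c=max(c,key=len)[:,0]
        print(k,round(d['confidence'],2),np.round(d['point']),r.sum(),np.round(onz('wrist',d['point'],.058,C)[:2],3))
        # rectify contour onto lid plane
        w=np.array([onz('wrist',p,.058,C)[:2] for p in c.astype(float)],np.float32)
        print('   rect',cv2.minAreaRect(w*1000),'circ',cv2.minEnclosingCircle(w*1000))
    for d in manip.landmark_of(k,'wrist')[:2]: print('  origin',round(d['confidence'],2),np.round(onz('wrist',d['point'],0,C)[:2],4))
E
python3 look.py w1.png round_tin square_tin
```

```text
2.3 [ 0.4604 -0.0062  0.201 ] [[-0.089, 0.996, 0.0], [0.996, 0.089, 0.002], [0.002, 0.0, -1.0]] 0.08540510132345074 [-0.1 -0.3  0.4]
round_tin 0.69 [278. 200.] 5093 [ 0.458 -0.009]
   rect ((458.8632507324219, -10.364540100097656), (75.52455139160156, 72.54388427734375), 61.49702072143555) circ ((457.4875793457031, -9.098159790039062), 39.19017791748047)
  origin 0.84 [ 0.4605 -0.0085]
square_tin 0.89 [452. 197.] 5807 [0.631 0.01 ]
   rect ((639.0179443359375, 8.550514221191406), (93.5369873046875, 89.3429183959961), 23.781179428100586) circ ((638.30517578125, 7.768016815185547), 61.717891693115234)
  origin 0.94 [0.6506 0.0083]
```

View pics/w1.png

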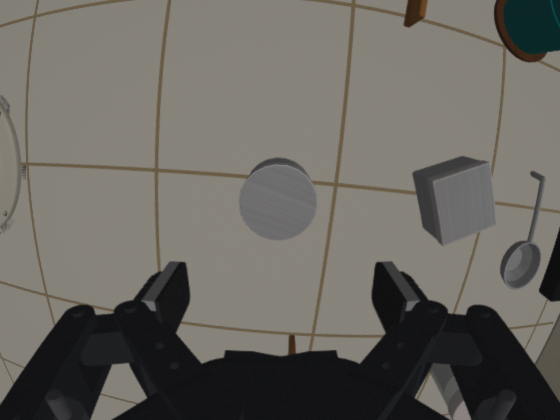

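The wrist view shows the round lid at about (278,201) and the square tin at (455,200) with yaw about 23°. Both agree with the top view. Descending partway to check settling.

Emit:
step_arm(
  plan="0 0 3 0 -1;0 0 6 0 -1;0 0 9 0 -1;0 0 11 0 -1;0 0 11 0 -1;0 0 11 0 -1",
)

```text
time_s: 3.15
tool_pos: [0.4597, -0.0119, 0.0919]
orientation: [0.678, 0.735, -0.0, 0.0]
contact_force: [-0.9, -0.3, 0.5]
width: 0.0854
```

```bash
python3 look.py w2.png round_tin
```

```text
3.15 [ 0.4597 -0.0119  0.0919] [[-0.081, 0.997, 0.0], [0.997, 0.081, -0.0], [-0.0, 0.0, -1.0]] 0.08538084532634062 [-0.9 -0.3  0.5]
round_tin 0.72 [282. 233.] 11817 [ 0.46  -0.006]
   rect ((457.29510498046875, -9.722221374511719), (72.23733520507812, 75.31906127929688), 42.008182525634766) circ ((458.33795166015625, -8.472588539123535), 39.79746627807617)
  origin 0.74 [ 0.4586 -0.0114]
```

Emit:
step_arm(
  plan="0.15 -0.05 2.5 0 -1;0.15 -0.05 5 0 -1;0.15 -0.05 7 0 -1;0.15 -0.05 8.2 0 -1;0.15 -0.05 8.2 0 -1;0.15 -0.05 8.2 0 -1;0.15 -0.05 8.2 0 0.3;0.15 -0.05 8.2 0 0.3;0.15 -0.05 8.2 0 0.3;0.15 -0.05 8.2 0 0.3;0.15 -0.05 8.2 0 0.3",
  grip_force=25,
)

```text
time_s: 4.4
tool_pos: [0.4601, -0.0093, 0.0111]
orientation: [0.677, 0.736, 0.001, 0.001]
contact_force: [-1.5, -0.0, 6.9]
width: 0.0714
```

Emit:
step_arm(
  plan="-0.6 0.5 0 0 0.3;-1.6 1.3 0 0 0.3;-2.8 2.3 0 0 0.3;-4 3.3 0 0 0.3;-5.2 4.2 0 0 0.3;-6.4 5.2 0 0 0.3;-7.6 6.2 0 0 0.3;-8.8 7.2 0 0 0.3;-9.8 8 0 0 0.3;-10.3 8.3 0 0 0.3;-10.3 8.3 0 0 0.3;-10.3 8.3 0 0 0.3",
)

```text
time_s: 5.6
tool_pos: [0.5519, -0.1053, 0.0112]
orientation: [0.677, 0.736, 0.001, 0.002]
contact_force: [1.1, -1.0, 5.8]
width: 0.0711
```

```bash
python3 look.py w3.png round_kept
```

```text
5.6 [ 0.5519 -0.1053  0.0112] [[-0.083, 0.997, 0.004], [0.997, 0.083, -0.001], [-0.001, 0.004, -1.0]] 0.07109098124913592 [ 1.1 -1.   5.8]
```

View pics/w3.png

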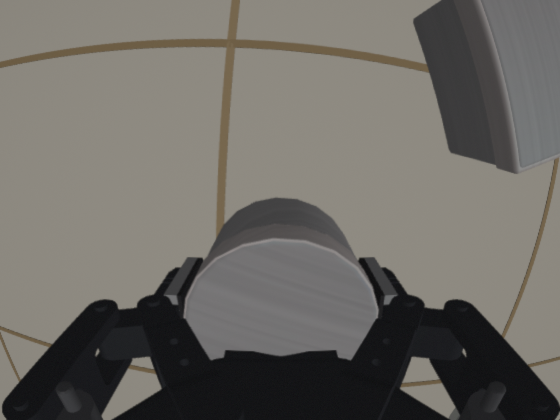

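The tin is held squarely between the pads, with the lid at about (280,295). Continuing straight into the right tray.

Emit:
step_arm(
  plan="-0.6 0 0 0 0.3;-1.6 0 0 0 0.3;-2.8 0 0 0 0.3;-4 0 0 0 0.3;-5.2 0 0 0 0.3;-6.4 0 0 0 0.3;-7.4 0 0 0 0.3;-7.9 0 0 0 0.3;-7.9 0 0 0 0.3",
)

```text
time_s: 6.65
tool_pos: [0.5582, -0.184, 0.0112]
orientation: [0.677, 0.736, 0.001, 0.001]
contact_force: [0.2, 2.2, 6.5]
width: 0.0714
```

Run:
```python
from h import *
print(manip.observe()['contact_force'])
a=manip.camera('scene');b=manip.camera('top')
save(np.hstack([cv2.resize(a[160:280,60:240],None,fx=2.2,fy=2.2),cv2.resize(b[160:280,320:480],None,fx=2.2,fy=2.2)]),'c1.png')
```

```text
[0.15382028 2.18151843 6.46293764]
```

View pics/c1.png

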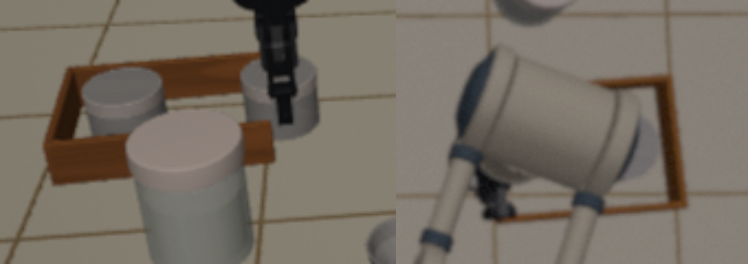

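Emit:
step_arm(
  plan="-0.6 0 0 0 0.3;-1.6 0 0 0 0.3;-2.8 0 0 0 0.3;-4 0 0 0 0.3;-5.2 0 0 0 0.3;-5.9 0 0 0 0.3;-5.9 0 0 0 0.3;-5.9 0 0 0 0.3;-5.9 0 0 0 -0.85;-5.9 0 0 0 -0.85;-5.9 0 0 0 -0.85;-5.9 0 0 0 -0.85;-5.9 0 0 0 -0.85",
)

```text
time_s: 8.05
tool_pos: [0.5617, -0.2424, 0.009]
orientation: [0.677, 0.736, -0.0, -0.0]
contact_force: [0.1, 0.2, -0.3]
width: 0.0789
```

Emit:
step_arm(
  plan="0 0 -0.8 0 -0.85;0 0 -2.2 0 -0.85;0 0 -4 0 -0.85;0 0 -6 0 -0.85;0 0 -9 0 -1;0 0 -12 0 -1;3 0 -16 0 -1;7 0 -20 0 -1;10 0 -22 0 -1;10 0 -22 0 -1;10 0 -22 0 -1",
)

```text
time_s: 9.15
tool_pos: [0.5539, -0.1425, 0.2315]
orientation: [0.677, 0.736, 0.001, 0.002]
contact_force: [0.1, -0.2, 0.1]
width: 0.0854
```

```bash
python3 look.py w4.png round_tin square_tin tray_right
python3 - <<'E'
from h import *
b=manip.camera('top'); save(b,'top2.png')
E
```

```text
9.15 [ 0.5539 -0.1425  0.2315] [[-0.084, 0.996, 0.003], [0.996, 0.084, -0.002], [-0.002, 0.003, -1.0]] 0.08535860083134057 [ 0.1 -0.2  0.1]
round_tin 0.59 [280. 270.] 3882 [ 0.561 -0.231]
   rect ((560.7483520507812, -236.81307983398438), (70.68023681640625, 92.66609191894531), 14.980030059814453) circ ((561.4912109375, -236.74844360351562), 46.573184967041016)
  origin 0.67 [ 0.5661 -0.2456]
square_tin 0.88 [381.  55.] 5412 [0.641 0.003]
   rect ((645.1749267578125, 1.9051017761230469), (85.50599670410156, 73.02789306640625), 23.42217254638672) circ ((645.043212890625, 2.2558679580688477), 53.16196060180664)
  origin 0.58 [0.6526 0.0081]
tray_right 0.66 [331. 293.] 3319 [ 0.621 -0.256]
   rect ((624.7130737304688, -258.87652587890625), (168.88758850097656, 34.720211029052734), 87.06724548339844) circ ((612.0309448242188, -258.28912353515625), 84.51049041748047)
```

View pics/w4.png

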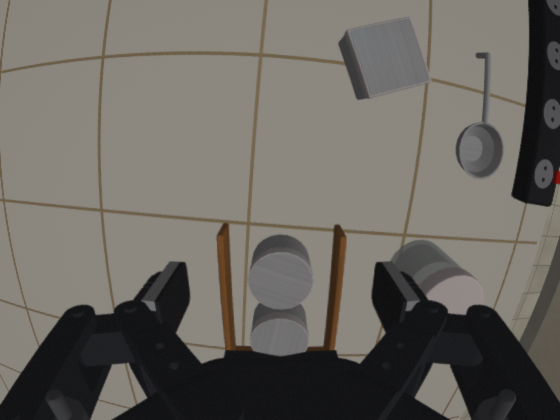

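The round tin is inside with its lid at (280,280). The tray's wall ends are at (223,227) and (341,228). Checking the margin and the square tin's lid corners.

Run:
```python
from h import *
C=cal('wrist')
for p in [(219,228),(229,226),(335,227),(345,228)]: print('wall top',onz('wrist',p,.045,C)[:2].round(4))
for p in [(280,236)]: print('tin base rear',onz('wrist',p,0,C)[:2].round(4))
for p in [(280,249),(280,309)]: print('lid',onz('wrist',p,.058,C)[:2].round(4))
im=cv2.cvtColor(cv2.imread('pics/w4.png'),cv2.COLOR_BGR2RGB)
q=np.array([(350,31),(409,18),(429,82),(370,98)],np.float32)
w=np.array([onz('wrist',p,.058,C)[:2] for p in q]); print(w.round(4),w.mean(0)); e=np.roll(w,-1,0)-w
print(np.degrees(np.arctan2(e[:,1],e[:,0]))%90,np.linalg.norm(e,axis=1))
from fit import *
t=manip.observe(); 
for d in manip.silhouettes('square_tin','top'):
    p=onz('top',d['point'],.05)
    print(d['confidence'],p.round(3))
    if d['confidence']>.3:
        for y0 in (.2,.45): print(fit({'top':d['region'].astype(float)},[SQ],.058,[p[0],p[1],y0]))
for d in manip.silhouettes('round_tin','top'):
    p=onz('top',d['point'],.05); print('round',d['confidence'],p.round(3))
    if d['confidence']>.3: print(fit({'top':d['region'].astype(float)},[RND],.058,[p[0],p[1],0],False))
```

```text
wall top [ 0.4904 -0.1926]
wall top [ 0.5012 -0.1893]
wall top [ 0.6142 -0.1811]
wall top [ 0.6253 -0.1814]
tin base rear [ 0.5577 -0.2128]
lid [ 0.5572 -0.2055]
lid [ 0.5633 -0.28  ]
[[ 0.6062  0.0209]
 [ 0.6664  0.0474]
 [ 0.6928 -0.0167]
 [ 0.6313 -0.0437]] [0.64918834 0.00195911]
[23.74610428 22.42742831 23.7440916  21.25502149] [0.06579607 0.06930205 0.0672153  0.06934687]
0.84 [0.642 0.001 0.05 ]
(array([0.65442866, 0.00574185, 0.41014756]), np.float64(0.06955124694197977))
(array([0.654471  , 0.00551783, 0.40869625]), np.float64(0.06997480556468398))
0.18 [0.532 0.325 0.05 ]
```

Emit:
step_arm(
  plan="3 2.4 0 -0.08 -1;6 4.8 2 -0.16 -1;9 7.2 4 -0.24 -1;12 9.5 6 -0.321 -1;13.9 11.1 9 -0.321 -1;13.9 11.1 12 -0.321 -1;13.9 11.1 13 -0.321 -1;13.9 11.1 13 -0.321 -1;13.9 11.1 13 -0.321 -1",
)

```text
time_s: 10.55
tool_pos: [0.6531, 0.0042, 0.101]
orientation: [0.551, 0.834, 0.0, 0.001]
contact_force: [0.5, -0.4, 0.1]
width: 0.0856
```

```bash
python3 look.py w5.png square_tin
```

```text
10.55 [0.6531 0.0042 0.101 ] [[-0.392, 0.92, 0.002], [0.92, 0.392, -0.0], [-0.001, 0.002, -1.0]] 0.08555516082818856 [ 0.5 -0.4  0.1]
square_tin 0.63 [278. 222.] 14043 [0.648 0.012]
   rect ((649.7662963867188, 8.768302917480469), (72.29345703125, 78.73622131347656), 23.713621139526367) circ ((650.5146484375, 6.219653606414795), 50.18373489379883)
  origin 0.59 [0.6498 0.0061]
```

View pics/w5.png

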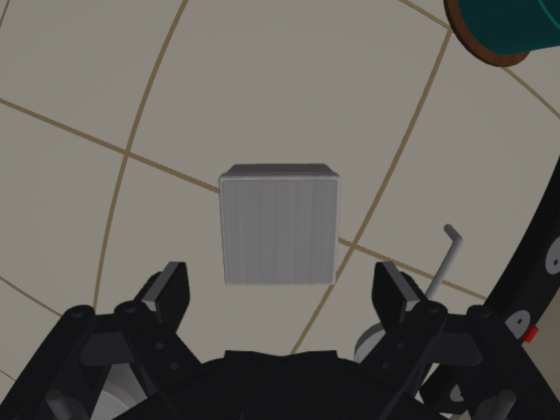

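The lid is square to the jaws and centred between them: corners about (221,175), (339,176), (336,284), (226,284). Descend and grip.

Emit:
step_arm(
  plan="0.1 0 2.5 0 -1;0.1 0 5 0 -1;0.1 0 7.5 0 -1;0.1 0 9 0 -1;0.1 0 9 0 -1;0.1 0 9 0 -1;0.1 0 9 0 0.3;0.1 0 9 0 0.3;0.1 0 9 0 0.3;0.1 0 9 0 0.3;0.1 0 9 0 0.3",
  grip_force=25,
)

```text
time_s: 11.8
tool_pos: [0.6535, 0.0056, 0.0118]
orientation: [0.551, 0.835, 0.001, 0.002]
contact_force: [-0.4, 0.1, 5.8]
width: 0.0715
```

Emit:
step_arm(
  plan="0.5 -0.3 0 0.02 0.3;1.4 -0.9 0 0.05 0.3;2.5 -1.6 0 0.09 0.3;3.6 -2.4 0 0.13 0.3;4.7 -3.1 0 0.17 0.3;5.8 -3.8 0 0.21 0.3;6.9 -4.5 0 0.25 0.3;8 -5.3 0 0.29 0.3;9.1 -6 0 0.33 0.3;10.2 -6.7 0 0.37 0.3;11.3 -7.4 0 0.41 0.3;12.4 -8.2 0 0.45 0.3;13.5 -8.9 0 0.48 0.3;14.4 -9.5 0 0.51 0.3;14.9 -9.8 0 0.522 0.3;14.9 -9.8 0 0.522 0.3;14.9 -9.8 0 0.522 0.3",
)

```text
time_s: 13.5
tool_pos: [0.5048, 0.1047, 0.0118]
orientation: [0.748, 0.664, 0.002, 0.001]
contact_force: [-0.7, 0.1, 7.1]
width: 0.0716
```

```bash
python3 look.py w6.png tray_left
```

```text
13.5 [0.5048 0.1047 0.0118] [[0.118, 0.993, 0.004], [0.993, -0.118, 0.001], [0.001, 0.004, -1.0]] 0.0715625767676213 [-0.7  0.1  7.1]
tray_left 0.73 [143.  38.] 9759 [0.473 0.207]
   rect ((565.5518798828125, 196.6900177001953), (33.06602478027344, 22.0271053314209), 82.75859832763672) circ ((565.843505859375, 196.81869506835938), 19.480684280395508)
```

View pics/w6.png

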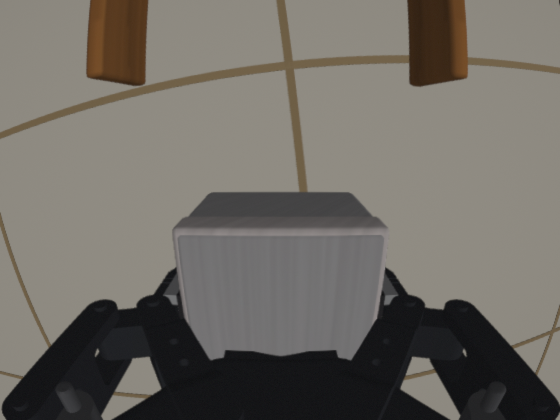

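The tin (centre column ~281) lines up with the tray opening (inner wall edges at about 145 and 410, middle 278). Sliding in.

Emit:
step_arm(
  plan="0.5 0 0 0 0.3;1.4 0 0 0 0.3;2.6 0 0 0 0.3;3.8 0 0 0 0.3;5 0 0 0 0.3;6.2 0 0 0 0.3;7.4 0 0 0 0.3;8.6 0 0 0 0.3;9.8 0 0 0 0.3;11 0 0 0 0.3;12.2 0 0 0 0.3;13.3 0 0 0 0.3;13.9 0 0 0 0.3;13.9 0 0 0 0.3;13.9 0 0 0 0.3",
)

```text
time_s: 15.15
tool_pos: [0.5213, 0.2428, 0.0118]
orientation: [0.748, 0.664, 0.002, 0.001]
contact_force: [0.7, -0.4, 7.4]
width: 0.0717
```

Emit:
step_arm(
  plan="0 0 0 0 -0.85;0 0 0 0 -0.85;0 0 0 0 -0.85;0 0 0 0 -0.85;0 0 0 0 -0.85;0 0 -0.8 0 -0.85;0 0 -2.2 0 -0.85;0 0 -4 0 -0.85;0 0 -6 0 -0.85;0 0 -9 0 -1;0 0 -12 0 -1;-4 0 -16 0 -1;-8 0 -19 0 -1;-12 0 -20 0 -1;-16 0 -20 0 -1;-16 0 -20 0 -1;-16 0 -20 0 -1",
)

```text
time_s: 16.85
tool_pos: [0.5012, 0.083, 0.2107]
orientation: [0.748, 0.663, 0.001, 0.0]
contact_force: [0.5, -0.4, 0.4]
width: 0.085
```

```bash
python3 look.py w7.png square_tin tray_left
```

```text
16.85 [0.5012 0.083  0.2107] [[0.12, 0.993, 0.002], [0.993, -0.12, 0.001], [0.001, 0.002, -1.0]] 0.08500530870826306 [ 0.5 -0.4  0.4]
square_tin 0.74 [279.  31.] 5518 [0.518 0.234]
   rect ((519.0382080078125, 231.71043395996094), (68.33453369140625, 73.08707427978516), 83.23778533935547) circ ((519.9951171875, 235.18141174316406), 46.87594985961914)
  origin 0.61 [0.5198 0.2458]
tray_left 0.87 [221.  41.] 2608 [0.465 0.232]
   rect ((457.2301330566406, 235.212158203125), (81.6885986328125, 16.01930046081543), 84.00929260253906) circ ((455.15899658203125, 235.42950439453125), 41.16581726074219)
  origin 0.59 [ 0.795  -0.0718]
```

View pics/w7.png

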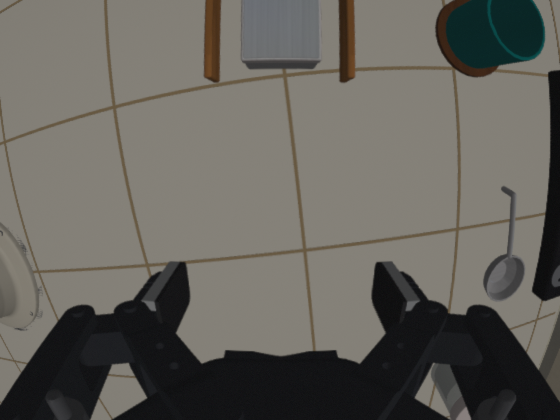

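Square tin is inside: its near base edge is at row ~68 and the wall ends at row ~80. Final check with both fixed cameras.

Run:
```python
from fit import *
C=cal('wrist')
for p in [(245,68),(281,68),(318,68)]: print('tin base edge',onz('wrist',p,0,C)[:2].round(4))
for p in [(218,81),(342,81)]: print('wall end base',onz('wrist',p,0,C)[:2].round(4))
a=manip.camera('scene');b=manip.camera('top')
save(np.vstack([cv2.resize(a[130:330],(780,279)),cv2.resize(b[60:300],(780,321))])[:600],'f.png')
for n in('scene','top'):
  for k in ('mug','canister','strainer'):
    for d in manip.landmark_of(k,n)[:1]: print(n,k,onz(n,d['point'],0)[:2].round(3))
```

```text
tin base edge [0.4776 0.214 ]
tin base edge [0.5156 0.209 ]
tin base edge [0.5548 0.2051]
wall end base [0.447  0.2043]
wall end base [0.5791 0.1889]
scene mug [0.748 0.244]
scene strainer [ 0.798 -0.076]
top mug [0.755 0.241]
top canister [ 0.751 -0.24 ]
top strainer [ 0.797 -0.08 ]
```

View pics/f.png

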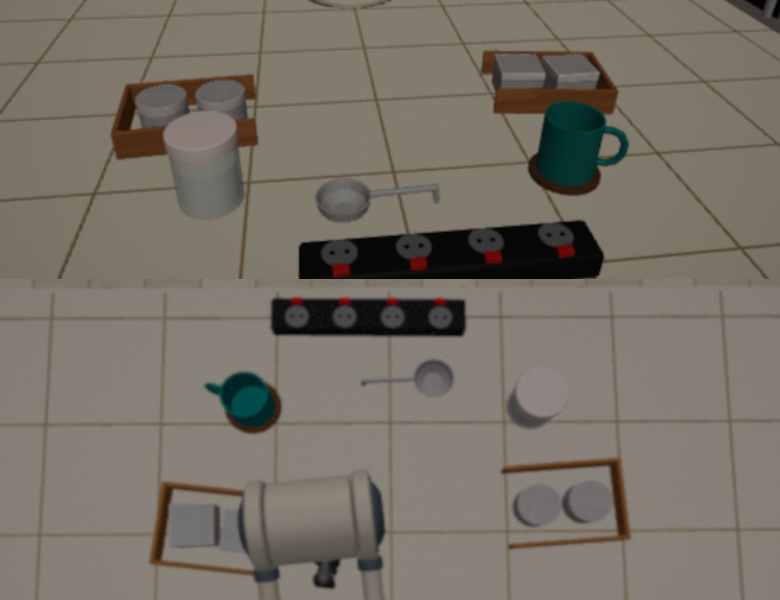

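Both pairs stand inside their trays, with margins of roughly 1–2 cm at the open ends, and the bystanders haven't moved. The arm is clear, so I'm handing in.

```bash
python3 -c "
from plant import manip
print(manip.job_done())"
```

```text
the job is handed in; nothing more can be done
None
```

Both stray tins are now fully inside the trays that hold their match, and I handed the job in at about 17–18 s of the 59 s allowed. I gripped each tin lightly (25 N) with the jaws across the tray and slid it at constant height. The round tin went into the right tray first, then the square tin into the left.

- **Position:** By my measurements, the round tin sits about 2 cm inside the tray's open end and the square tin about 1 cm inside. Both kept tins are still in their trays, and I didn't see any contact with them.
- **Bystanders:** The mug, canister and strainer were found within about 1 cm of where they started, which is the detection noise.
- **Forces:** The readings between moves never went above about 8 N, mostly the tool pressing lightly downward.

**Checks that failed or disagreed:**
- The detector did not find the canister in the last scene picture, though it is plainly visible there and was found from above.
- In the last top picture the arm hid part of the square tin, so its position rests on the wrist and scene views.
- The two-view fit put the round tin's height at 50–54 mm against the stated 58 mm. The same check for the square tin did not run.

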